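# Feel round a mended tyre

### The arm

A 6-joint arm with a two-finger parallel gripper is mounted at the origin on the work surface. World frame = base frame: x ahead of the robot, y to its left, z up, the work surface at z = 0. Lengths are in m, angles in rad, forces in N, time in s.
With the tool pointing down it reaches from about 0.35 to 0.775 m from the base axis. Payload 5.5 kg.
Tool frame: the origin (TCP) lies where the fingers leave the gripper's body, on its centre line; the fingertips stand 73 mm ahead of it and the grasp point (between the pads) lies 54 mm ahead of it; z points along the fingers, y is the direction in which the jaws open and shut (so a half turn about z gives the same grasp; the last joint's range is limited). The gripper opens to 85 mm and grips with 20 to 120 N. Pads are 22 mm wide; open, the fingers measure 114 mm over their backs; the gripper's body (76 mm by 85 mm) begins 54 mm behind the grasp point. The pads swing forward as they close: fully open they stand 13 mm farther back than shut.
Start: joints at [1, 0.313, 0.046, 1.304, 0, 1.431], TCP at [0.24, 0.522, 0.304] pointing down, gripper open.
Joint ranges: [-2.76, 2.76], [-0.86, 1.69], [-1.03, 1.26], [-2.2, 2.34], [-1.47, 1.5], [-3.14, 3.14]. Speed limits (rad/s): [2.57, 2.57, 3.14, 3.14, 3.14, 3.14].

### API

Orientations are given as a unit quaternion [w, x, y, z].
In Python, from workcell import env, read_camera, job, cut_out gives the robot as it stands.
- The arm moves only by the tool servo_tool, never from a script. Its argument "deltas" is a list of rows, each an object of numbers: "dx", "dy", "dz": the shift along the world's x, y, z in mm; "rx", "ry", "rz": the turn, a rotation vector about the world's x, y, z in rad; "fingers": the closure, from -1 (fully open) to 1 (shut). A call has 1 to 8 rows; each row shifts and turns the commanded pose from where the row before left it; what a row does not reach is not made up. A row lasts 1/10 s, in which the tool goes at most 50 mm and 8.59 degrees, less where a joint would pass 70% of its speed; a pose out of reach is approached as far as the arm can. A call is refused whole if a number of a shift passes 50 or a number of a turn 0.15, either way. A call with a gripper value outside its range is refused whole. The fingers move at their own pace and stop on an object; "newtons" is the grip in N (left out, the last holds). Time passes only in rows, so rows that do not move let the fingers close. It gives the time, the measured TCP pose, the force and the opening at its end, in the units of the state.
- env.get_state(): the state, without advancing time (a new reading comes with each control period).
- read_camera(name): name is "side" or "top"; returns a dict with "img" (480x640x3 uint8, red, green, blue), "intrinsics" (3x3 intrinsics, pixels), "extrinsics" (4x4, takes a point from camera to world coordinates). Camera axes: x right, y down, z forward; pixel columns grow to the right and rows downward; lengths in m; the calibration is good to about 2 mm. A picture is of the moment at which its call begins. There is no depth.
- job.hand_in(): hands the job in, once; it reports no verdict.
Trained networks look in the newest picture that a camera, given by its name, has taken for a name from the list of things; names that differ only in an ending like _2 or _b are one class to them, and where a whole thing is asked for, a point or a joint stands for the part that bears it (a point fixed in the world has none). Each returns a list of dicts, best first, with "confidence" (0 to 1); they miss things now and then, are a little off and sometimes report something else, mostly with a low value. They report only what shows in the picture. A call takes as long as a camera call.
- cut_out(target, camera): "region" (480x640 bool, what is visible of it) and "extent" ([left, top, right, bottom] in pixels, round what is visible of it).
The state is a dict: "clock": time; "joint_pos": joint angles; "qvel": joint speeds; "tau": joint torques, N m; "tcp_pos": TCP position; "orientation": TCP orientation; "wrist_force": force on the tool from outside, world axes, zero at the start; "ft_torque": the same for the moment, N m; "finger_gap": finger opening in m.
Only numpy, scipy, OpenCV 4.12 (cv2) and the standard library are available. Lean on these libraries where they do the work, as an engineer would, in place of code of your own. Each camera call takes 0.05 s, during which the arm holds its last target. There are 200 camera calls.

### The job

The small wheel lying on the bench has had a puncture mended: with the fingers shut together, run the fingertips lightly along the top of its tyre, all the way round, to feel for cuts or anything still stuck in the rubber. Start on the tyre right beside the valve, work clockwise as seen from above keeping to the middle of the tyre's width, come right back to the valve, then lift clear. Only touch: do not press hard, pinch or lift the wheel or push it about, and leave the other things lying as they are.

Things in the scene. Friction and masses are not known exactly. Their poses are not given: they have to be found in the camera images.
- wheel: Small wheel lying flat and loose on a card 4 mm thick: black tyre of round section 48 mm thick, 250 mm outside diameter, silver three-spoke rim, hub 42 mm across, 47 mm high. Origin: wheel's centre, on the card; z up, +x towards the valve. The ridge of the tyre's upper side, the line to follow, is a circle of radius 101 mm 48.5 mm above the card. The air-filled tyre gives about 1 mm per 2.5 N under a finger, up to 9 mm.
- lap_start (a point): Point on top of the tyre beside the valve, on the middle of the tyre's width, where the lap starts and ends: [0.101, 0, 0.0485] in the wheel's frame. The lap runs clockwise seen from above, so towards the wheel's -y first.
- valve (a point): Foot of the wheel's one valve, where its black rubber stem (13 mm thick, with its pale cap about 35 mm long, bent upward) leaves the inner side of the rim, between two spokes, 70 mm from the wheel's centre and 25.5 mm above the card. Its tip is no higher than about 50 mm above the card.
- spanner: Steel spanner, 170 x 38 x 8 mm, lying beside the wheel; leave alone. Origin under its middle, x along it.
- lever: Black plastic tyre lever, 116 x 20 x 8 mm, lying beside the wheel; leave alone. Origin under its middle, x along it.
- tin: Flat silver repair tin, 65 x 95 x 26 mm, lying beside the wheel; leave alone. Origin under its middle.
- oil: Small white upright oil bottle with black cap, 42 mm diameter, 115 mm high, beside the wheel; leave alone. Origin under its middle.

How it is judged:
On the way, in this order (a step that is already met when the one before it is completed fails the run):
1. shut fingertips touch the top of the tyre beside the valve (within 22 mm, finger ends on top of the tyre) (x of the grasp point in the frame of wheel between 0.079 and 0.123 m and y of the grasp point in the frame of wheel between -0.022 and 0.022 m and z of the grasp point in the frame of wheel above 0.05 m and contact force between the fingers and wheel above 0.3 N), for 0.05 s.
2. shut fingertips touch the top of the tyre 40 degrees on, clockwise (within 22 mm, finger ends on top of the tyre) (x of the grasp point in the frame of wheel between 0.0554 and 0.0994 m and y of the grasp point in the frame of wheel between -0.0869 and -0.0429 m and z of the grasp point in the frame of wheel above 0.05 m and contact force between the fingers and wheel above 0.3 N), for 0.05 s.
3. shut fingertips touch the top of the tyre 80 degrees on, clockwise (within 22 mm, finger ends on top of the tyre) (x of the grasp point in the frame of wheel between -0.0045 and 0.0395 m and y of the grasp point in the frame of wheel between -0.1215 and -0.0775 m and z of the grasp point in the frame of wheel above 0.05 m and contact force between the fingers and wheel above 0.3 N), for 0.05 s.
4. shut fingertips touch the top of the tyre 120 degrees on, clockwise (within 22 mm, finger ends on top of the tyre) (x of the grasp point in the frame of wheel between -0.0725 and -0.0285 m and y of the grasp point in the frame of wheel between -0.1095 and -0.0655 m and z of the grasp point in the frame of wheel above 0.05 m and contact force between the fingers and wheel above 0.3 N), for 0.05 s.
5. shut fingertips touch the top of the tyre 160 degrees on, clockwise (within 22 mm, finger ends on top of the tyre) (x of the grasp point in the frame of wheel between -0.1169 and -0.0729 m and y of the grasp point in the frame of wheel between -0.0565 and -0.0125 m and z of the grasp point in the frame of wheel above 0.05 m and contact force between the fingers and wheel above 0.3 N), for 0.05 s.
6. shut fingertips touch the top of the tyre 200 degrees on, clockwise (within 22 mm, finger ends on top of the tyre) (x of the grasp point in the frame of wheel between -0.1169 and -0.0729 m and y of the grasp point in the frame of wheel between 0.0125 and 0.0565 m and z of the grasp point in the frame of wheel above 0.05 m and contact force between the fingers and wheel above 0.3 N), for 0.05 s.
7. shut fingertips touch the top of the tyre 240 degrees on, clockwise (within 22 mm, finger ends on top of the tyre) (x of the grasp point in the frame of wheel between -0.0725 and -0.0285 m and y of the grasp point in the frame of wheel between 0.0655 and 0.1095 m and z of the grasp point in the frame of wheel above 0.05 m and contact force between the fingers and wheel above 0.3 N), for 0.05 s.
8. shut fingertips touch the top of the tyre 280 degrees on, clockwise (within 22 mm, finger ends on top of the tyre) (x of the grasp point in the frame of wheel between -0.0045 and 0.0395 m and y of the grasp point in the frame of wheel between 0.0775 and 0.1215 m and z of the grasp point in the frame of wheel above 0.05 m and contact force between the fingers and wheel above 0.3 N), for 0.05 s.
9. shut fingertips touch the top of the tyre 320 degrees on, clockwise (within 22 mm, finger ends on top of the tyre) (x of the grasp point in the frame of wheel between 0.0554 and 0.0994 m and y of the grasp point in the frame of wheel between 0.0429 and 0.0869 m and z of the grasp point in the frame of wheel above 0.05 m and contact force between the fingers and wheel above 0.3 N), for 0.05 s.
10. shut fingertips touch the top of the tyre back beside the valve (within 22 mm, finger ends on top of the tyre) (all of step 1), for 0.05 s.
At the end, for the whole second after the job is handed in: After a full clockwise lap of light touch from the valve back to the valve, the wheel lies flat, still and within 20 mm of where it was (its valve within 25 mm), and the spanner, lever, tin and bottle within 15 mm of where they were (distance of wheel from where it was at the start of the episode below 0.02 m and distance of valve from where it was at the start of the episode below 0.025 m and angle between wheel's own z axis and vertical below 0.05 rad and linear speed of wheel below 0.01 m/s and distance of each of spanner, lever, tin, oil from where it was at the start of the episode below 0.015 m).
It fails at once if the tyre is pressed hard (over 20 N) (contact force between the fingers and wheel above 20 N).
It fails at once if the wheel is lifted off its card by more than 8 mm (height (world z) of wheel above 0.012 m).
It fails at once if the wheel is tipped (angle between wheel's own z axis and vertical above 0.1 rad).
It fails at once if the wheel is pushed along (over 20 mm) or round (valve over 25 mm) (distance of wheel from where it was at the start of the episode above 0.02 m or distance of valve from where it was at the start of the episode above 0.025 m).
It fails at once if the spanner, tyre lever, tin or oil bottle is moved (over 15 mm) (distance of any of spanner, lever, tin, oil from where it was at the start of the episode above 0.015 m).
It also fails if it takes over 67 s, if anything falls off the work surface, if the arm or the gripper's body presses on something with over 40 N, if the wrist force passes 120 N, or if a joint passes its speed limit or range.

## Working session

There is one attempt and no reset: what is moved stays moved. The work goes in short steps, Python scripts to look and compute and a tool call to move; the robot and the scene stay as the last step left them, time stands still between calls to the robot, and variables do not carry over. Pictures are saved under pics/ and viewed, about 8 in all and at most 12, crops included, and the job is handed in when it is done.

Besides the shell and the picture viewer there is one more tool, called after "Request:" by a JSON object that holds its "api" and its "payload", one argument or row to a line. servo_tool: Moves the arm, as the interface text tells. Its arguments: {"type":"object","properties":{"deltas":{"type":"array"},"newtons":{"type":"number"}},"required":["deltas"]}

```bash
mkdir -p pics
cat > h.py <<'E'
from workcell import env, read_camera, job, cut_out
import numpy as np, cv2
def px2w(c,u,v,z):
    K,T=np.array(c["intrinsics"]),np.array(c["extrinsics"])
    d=T[:3,:3]@np.linalg.inv(K)@[u,v,1.]; o=T[:3,3]
    return o+d*(z-o[2])/d[2]
def w2px(c,p):
    K,T=np.array(c["intrinsics"]),np.array(c["extrinsics"])
    q=K@(T[:3,:3].T@(np.array(p)-T[:3,3])); return q[:2]/q[2]
E
python3 - <<'E'
from h import *
np.set_printoptions(precision=4,suppress=True)
for n in("top","side"):
    c=read_camera(n); cv2.imwrite(f"pics/{n}0.png",c["img"][:,:,::-1])
    print(n,np.array(c["extrinsics"])[:3,3])
    for t in("wheel","valve","oil","tin","spanner","lever"):
        for r in cut_out(t,n)[:2]:
            m=r["region"]; ys,xs=np.nonzero(m); u,v=xs.mean(),ys.mean()
            print(t,round(r["confidence"],2),r["extent"],u,v,px2w(c,u,v,.03))
s=env.get_state();print(s)
E
```

```text
top [0.4778 0.0309 0.8367]
wheel 0.73 [249.2, 168.9, 395.2, 318.7] 322.6170167166738 244.39719959994284 [0.5488 0.0331 0.03  ]
wheel 0.62 [418.5, 164.0, 430.7, 233.0] 422.342383107089 199.72699849170436 [ 0.6281 -0.1378  0.03  ]
valve 0.89 [246.9, 172.4, 395.5, 319.5] 322.5733729095779 244.4943169478028 [0.5486 0.0331 0.03  ]
oil 0.86 [190.2, 302.7, 225.4, 332.6] 205.74697173620459 317.8048452220727 [0.4224 0.2284 0.03  ]
tin 0.82 [403.2, 279.0, 467.0, 327.4] 433.86212991604066 301.27176314626604 [ 0.4545 -0.1562  0.03  ]
spanner 0.68 [194.2, 163.7, 214.5, 260.0] 204.0488245931284 210.14828209764917 [0.6055 0.2375 0.03  ]
lever 0.86 [419.6, 163.4, 431.2, 232.1] 422.228813559322 199.4372881355932 [ 0.6286 -0.1376  0.03  ]
side [0.319  0.6689 0.5032]
wheel 0.63 [221.3, 212.8, 387.9, 321.6] 304.88001817906377 265.81434631116497 [0.5448 0.0502 0.03  ]
valve 0.77 [227.4, 211.4, 388.1, 321.1] 304.72172365774406 265.8579606993656 [0.545  0.0504 0.03  ]
oil 0.6 [334.6, 304.4, 374.4, 391.0] 353.98445595854923 349.66400956556396 [0.4278 0.2031 0.03  ]
tin 0.87 [371.5, 197.5, 408.7, 237.2] 389.2713725490196 216.39137254901962 [ 0.4491 -0.1341  0.03  ]
spanner 0.63 [155.5, 337.7, 276.4, 379.7] 215.57037492317147 356.51259987707436 [0.5895 0.2641 0.03  ]
lever 0.67 [263.8, 205.0, 316.7, 216.1] 289.092 209.992 [ 0.6288 -0.1071  0.03  ]
lever 0.26 [152.1, 336.0, 280.2, 377.7] 216.45019476905955 356.29048414023373 [0.5886 0.2634 0.03  ]
{'clock': 0.7, 'joint_pos': array([1.0004, 0.3131, 0.0461, 1.3036, 0.    , 1.4312]), 'qvel': array([-0.0005,  0.0002, -0.001 ,  0.0011, -0.0005, -0.0018]), 'tau': array([  0.0007, -48.0291,  29.8748,  -0.0002,   0.    ,  -0.    ]), 'tcp_pos': array([0.2402, 0.5225, 0.304 ]), 'orientation': array([0.    , 0.2137, 0.9769, 0.0001]), 'wrist_force': array([-0.4578,  0.3073, -0.1225]), 'ft_torque': array([-0.0548,  0.0084,  0.0251]), 'finger_gap': 0.085390954710899}
```

Run:
```python
import cv2
a=cv2.imread("pics/top0.png")[150:340,180:480]
cv2.imwrite("pics/a.png",cv2.resize(a,(780,494),interpolation=cv2.INTER_CUBIC))
a=cv2.imread("pics/side0.png")[190:400,140:420]
cv2.imwrite("pics/b.png",cv2.resize(a,(780,585),interpolation=cv2.INTER_CUBIC))
```

```text
(no output)
```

View pics/a.png

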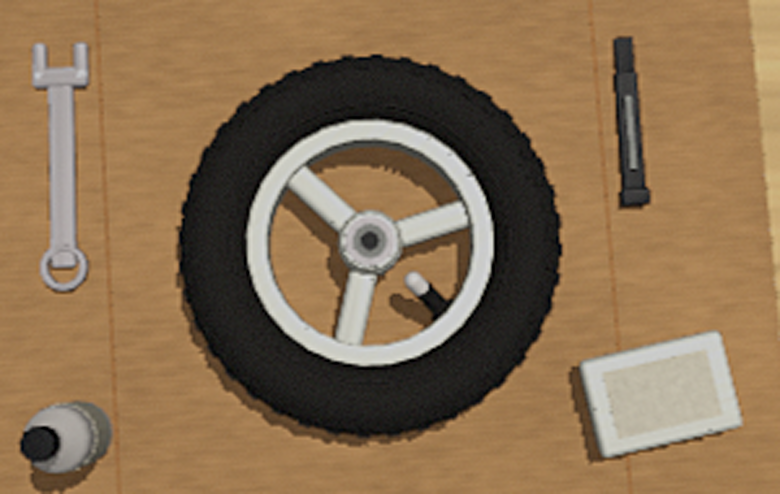

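View pics/b.png

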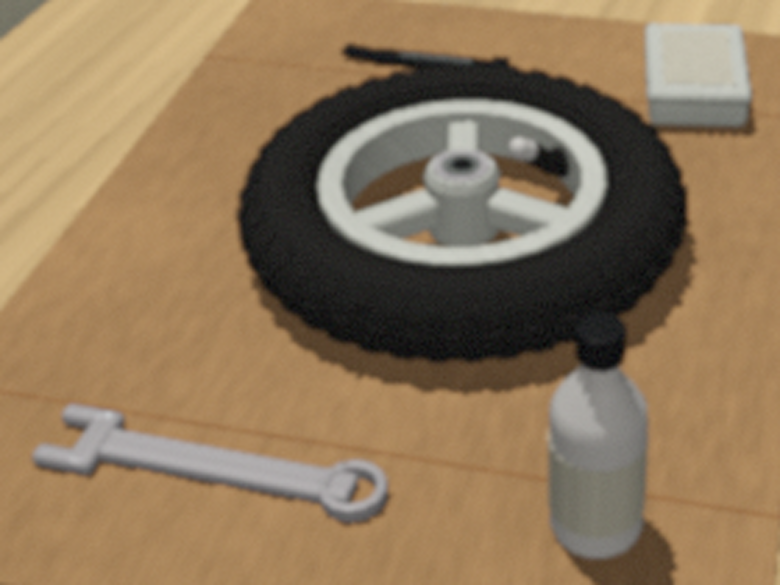

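Top crop: wheel hub at about (322,242) px, valve stem foot at about (350,272) px, between the lower and right-hand spokes; the side crop agrees. The bottle, spanner, lever and tin stand clear of the ring. Next I fit the centre.

Run:
```python
from h import *
from scipy.optimize import least_squares
np.set_printoptions(precision=4,suppress=True)
c=read_camera("top")
r=cut_out("wheel","top")[0]["region"].astype(np.uint8)
cn=max(cv2.findContours(r,cv2.RETR_EXTERNAL,cv2.CHAIN_APPROX_NONE)[0],key=cv2.contourArea)[:,0]
W=np.array([px2w(c,u,v,.035)[:2] for u,v in cn])
f=least_squares(lambda p:np.hypot(*(W-p[:2]).T)-p[2],[.55,.03,.125],loss="soft_l1",f_scale=.002)
print("tyre fit",f.x,"hub",px2w(c,322.3,242.3,.051))
# rim: bright pixels' outer ring fit
g=c["img"].min(2)>130
ys,xs=np.nonzero(g); P=np.array([px2w(c,u,v,.045)[:2] for u,v in zip(xs,ys)])
d=np.hypot(*(P-f.x[:2]).T); k=(d>.065)&(d<.09)
hull=cv2.convexHull(P[k].astype(np.float32))[:,0]
q=least_squares(lambda p:np.hypot(*(hull-p[:2]).T)-p[2],[.55,.03,.08],loss="soft_l1",f_scale=.002)
print("rim fit",q.x)
C=f.x[:2]
foot=px2w(c,350.4,272.3,.0295); cap=px2w(c,339.6,258.8,.05)
for p in(foot,cap): e=p[:2]-C; print(p,np.hypot(*e),np.arctan2(e[1],e[0]))
s=env.get_state(); print(s["clock"])
```

```text
tyre fit [0.5499 0.0334 0.1244] hub [0.5504 0.0336 0.051 ]
rim fit [0.5505 0.0343 0.0792]
[ 0.5018 -0.0147  0.0295] 0.06802661299376196 -2.355772184866586
[0.5233 0.0045 0.05  ] 0.03919042515477139 -2.313492392563906
0.8
```

Request:
{"api": "servo_tool", "payload": {
  "deltas": [
    {"dx": 18,"dy": -42,"dz": 0,"fingers": 1},
    {"dx": 18,"dy": -42,"dz": 0,"fingers": 1},
    {"dx": 18,"dy": -42,"dz": 0,"fingers": 1},
    {"dx": 18,"dy": -42,"dz": 0,"fingers": 1},
    {"dx": 18,"dy": -42,"dz": 0,"fingers": 1},
    {"dx": 18,"dy": -42,"dz": 0,"fingers": 1},
    {"dx": 18,"dy": -42,"dz": 0,"fingers": 1},
    {"dx": 18,"dy": -42,"dz": 0,"fingers": 1}
  ],
  "newtons": 20
}}

```text
invalid input at $.deltas[0]: expected keys dx, dy, dz, rx, ry, rz, fingers
```

Request:
{"api": "servo_tool", "payload": {
  "deltas": [
    {"dx": 16,"dy": -37,"fingers": 1},
    {"dx": 16,"dy": -37,"fingers": 1},
    {"dx": 16,"dy": -37,"fingers": 1},
    {"dx": 16,"dy": -37,"fingers": 1},
    {"dx": 16,"dy": -37,"fingers": 1},
    {"dx": 15,"dy": -39,"dz": -20,"fingers": 1},
    {"dz": -30,"fingers": 1},
    {"fingers": 1}
  ]
}}

```text
invalid input at $.deltas[0]: expected keys dx, dy, dz, rx, ry, rz, fingers
```

Request:
{"api": "servo_tool", "payload": {
  "deltas": [
    {"dx": 18,"dy": -42,"dz": 0,"rx": 0,"ry": 0,"rz": 0,"fingers": 1},
    {"dx": 18,"dy": -42,"dz": 0,"rx": 0,"ry": 0,"rz": 0,"fingers": 1},
    {"dx": 18,"dy": -42,"dz": 0,"rx": 0,"ry": 0,"rz": 0,"fingers": 1},
    {"dx": 18,"dy": -42,"dz": 0,"rx": 0,"ry": 0,"rz": 0,"fingers": 1},
    {"dx": 18,"dy": -42,"dz": 0,"rx": 0,"ry": 0,"rz": 0,"fingers": 1},
    {"dx": 18,"dy": -42,"dz": 0,"rx": 0,"ry": 0,"rz": 0,"fingers": 1},
    {"dx": 18,"dy": -42,"dz": 0,"rx": 0,"ry": 0,"rz": 0,"fingers": 1},
    {"dx": 18,"dy": -42,"dz": 0,"rx": 0,"ry": 0,"rz": 0,"fingers": 1}
  ],
  "newtons": 20
}}

```text
clock: 1.6
tcp_pos: [0.3845, 0.1848, 0.3043]
orientation: [0.001, 0.214, 0.977, 0.0]
wrist_force: [0.9, -0.4, -0.1]
finger_gap: -0.0
```

Request:
{"api": "servo_tool", "payload": {
  "deltas": [
    {"dx": 16,"dy": -37,"dz": 0,"rx": 0,"ry": 0,"rz": 0,"fingers": 1},
    {"dx": 16,"dy": -37,"dz": 0,"rx": 0,"ry": 0,"rz": 0,"fingers": 1},
    {"dx": 16,"dy": -37,"dz": 0,"rx": 0,"ry": 0,"rz": 0,"fingers": 1},
    {"dx": 16,"dy": -37,"dz": 0,"rx": 0,"ry": 0,"rz": 0,"fingers": 1},
    {"dx": 16,"dy": -37,"dz": 0,"rx": 0,"ry": 0,"rz": 0,"fingers": 1},
    {"dx": 15,"dy": -39,"dz": -20,"rx": 0,"ry": 0,"rz": 0,"fingers": 1},
    {"dx": 0,"dy": 0,"dz": -30,"rx": 0,"ry": 0,"rz": 0,"fingers": 1},
    {"dx": 0,"dy": 0,"dz": 0,"rx": 0,"ry": 0,"rz": 0,"fingers": 1}
  ]
}}

```text
clock: 2.4
tcp_pos: [0.4773, -0.0383, 0.2505]
orientation: [-0.003, 0.215, 0.977, 0.0]
wrist_force: [-0.6, 1.1, -0.1]
finger_gap: 0.0001
```

Request:
{"api": "servo_tool", "payload": {
  "deltas": [
    {"dx": 0,"dy": 0,"dz": -40,"rx": 0,"ry": 0,"rz": 0,"fingers": 1},
    {"dx": 0,"dy": 0,"dz": -40,"rx": 0,"ry": 0,"rz": 0,"fingers": 1},
    {"dx": 0,"dy": 0,"dz": -20,"rx": 0,"ry": 0,"rz": 0,"fingers": 1},
    {"dx": 0,"dy": 0,"dz": -10,"rx": 0,"ry": 0,"rz": 0,"fingers": 1},
    {"dx": 0,"dy": 0,"dz": -5,"rx": 0,"ry": 0,"rz": 0,"fingers": 1},
    {"dx": 0,"dy": 0,"dz": 0,"rx": 0,"ry": 0,"rz": 0,"fingers": 1},
    {"dx": 0,"dy": 0,"dz": 0,"rx": 0,"ry": 0,"rz": 0,"fingers": 1}
  ]
}}

```text
clock: 3.1
tcp_pos: [0.4801, -0.0375, 0.1403]
orientation: [0.001, 0.214, 0.977, 0.0]
wrist_force: [-0.1, -1.0, -0.5]
finger_gap: 0.0
```

Run:
```python
from h import *
s=env.get_state(); print(s["tcp_pos"],s["wrist_force"])
for n in("top","side"):
    c=read_camera(n); im=c["img"][:,:,::-1].copy()
    for k in range(72):
        a=-2.345-np.radians(5*k); u,v=w2px(c,[.550+.101*np.cos(a),.034+.101*np.sin(a),.0525])
        im[int(round(v)),int(round(u))]=(0,255,255) if k else (0,0,255)
    x=im[150:340,220:480] if n=="top" else im[190:400,140:420]
    cv2.imwrite(f"pics/{n}1.png",cv2.resize(x,(780,570),interpolation=cv2.INTER_NEAREST))
```

```text
[ 0.48008998 -0.03752344  0.14032837] [-0.06278503 -0.96992621 -0.45237256]
```

View pics/top1.png

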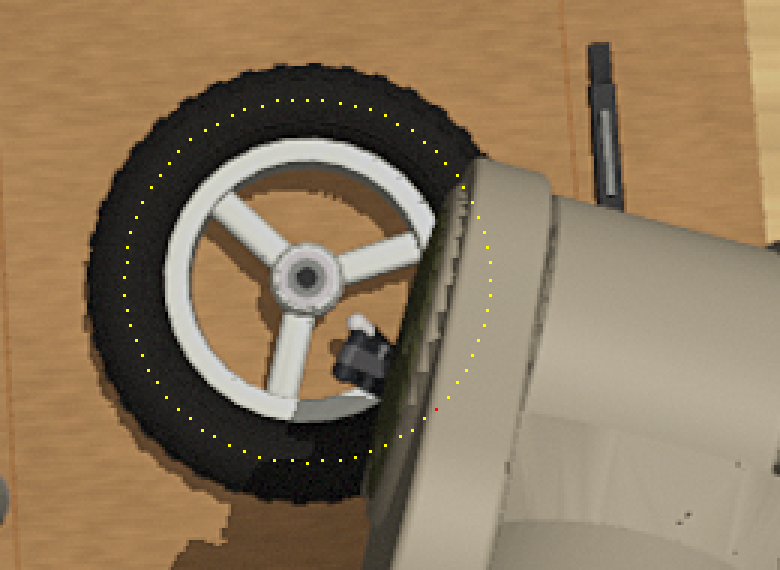

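View pics/side1.png

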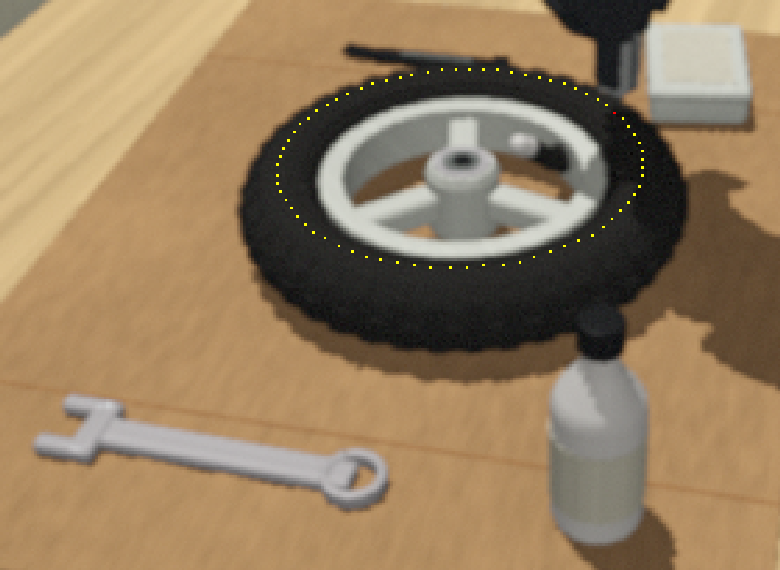

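Both views show the projected ridge circle on the tyre's crown, and the shut fingertips right above the start point (red dot). Now descend gently.

Request:
{"api": "servo_tool", "payload": {
  "deltas": [
    {"dx": 0,"dy": 0,"dz": -6,"rx": 0,"ry": 0,"rz": 0,"fingers": 1},
    {"dx": 0,"dy": 0,"dz": -5,"rx": 0,"ry": 0,"rz": 0,"fingers": 1},
    {"dx": 0,"dy": 0,"dz": -2,"rx": 0,"ry": 0,"rz": 0,"fingers": 1},
    {"dx": 0,"dy": 0,"dz": 0,"rx": 0,"ry": 0,"rz": 0,"fingers": 1},
    {"dx": 0,"dy": 0,"dz": 0,"rx": 0,"ry": 0,"rz": 0,"fingers": 1}
  ]
}}

```text
clock: 3.7
tcp_pos: [0.479, -0.0375, 0.1258]
orientation: [-0.0, 0.214, 0.977, 0.0]
wrist_force: [0.1, 1.0, 1.0]
finger_gap: -0.0002
```

Request:
{"api": "servo_tool", "payload": {
  "deltas": [
    {"dx": 0,"dy": 0,"dz": -1,"rx": 0,"ry": 0,"rz": 0,"fingers": 1},
    {"dx": 0,"dy": 0,"dz": 0,"rx": 0,"ry": 0,"rz": 0,"fingers": 1},
    {"dx": 0,"dy": 0,"dz": 0,"rx": 0,"ry": 0,"rz": 0,"fingers": 1}
  ]
}}

```text
clock: 4.0
tcp_pos: [0.4793, -0.0376, 0.1251]
orientation: [0.0, 0.214, 0.977, 0.0]
wrist_force: [0.4, -0.3, 0.7]
finger_gap: 0.0001
```

Request:
{"api": "servo_tool", "payload": {
  "deltas": [
    {"dx": 0,"dy": 0,"dz": -1,"rx": 0,"ry": 0,"rz": 0,"fingers": 1},
    {"dx": 0,"dy": 0,"dz": 0,"rx": 0,"ry": 0,"rz": 0,"fingers": 1},
    {"dx": 0,"dy": 0,"dz": 0,"rx": 0,"ry": 0,"rz": 0,"fingers": 1}
  ]
}}

```text
clock: 4.3
tcp_pos: [0.4793, -0.0376, 0.1241]
orientation: [0.0, 0.214, 0.977, 0.0]
wrist_force: [-0.4, -0.6, 2.7]
finger_gap: -0.0001
```

Run:
```python
from h import *
print(env.get_state()["wrist_force"])
for i in range(4): read_camera("top"); s=env.get_state(); print(s["tcp_pos"],s["wrist_force"])
a=-2.345-np.radians(5*np.arange(73)); P=np.c_[550+101*np.cos(a),34+101*np.sin(a)].round(1)
D=np.diff(P,axis=0).round(1)
for i in range(0,72,8): print(P[i+8],D[i:i+8].tolist())
```

```text
[-0.43572709 -0.61848499  2.74531152]
[ 0.47930246 -0.03753929  0.12415061] [-0.53372465  0.58439038  3.38259485]
[ 0.47928925 -0.03754423  0.12408878] [-0.95483733 -0.00805171  3.57262034]
[ 0.47928365 -0.03755556  0.12410057] [-0.64072577 -0.51590498  3.63743873]
[ 0.47926686 -0.03755524  0.12406832] [ 0.00344084 -0.10104457  2.74090375]
[449.5  24.1] [[-6.0, 6.4], [-5.5, 6.9], [-4.8, 7.4], [-4.2, 7.8], [-3.4, 8.1], [-2.8, 8.4], [-2.0, 8.5], [-1.2, 8.8]]
[466.6  91. ] [[-0.5, 8.8], [0.3, 8.8], [1.0, 8.7], [1.9, 8.6], [2.5, 8.5], [3.3, 8.2], [4.0, 7.8], [4.6, 7.5]]
[522.8 131.3] [[5.3, 7.1], [5.9, 6.5], [6.4, 6.0], [6.9, 5.5], [7.4, 4.8], [7.8, 4.2], [8.1, 3.4], [8.4, 2.8]]
[591.7 126. ] [[8.5, 2.0], [8.8, 1.2], [8.8, 0.5], [8.8, -0.3], [8.7, -1.0], [8.6, -1.9], [8.5, -2.5], [8.2, -3.3]]
[641.1  77.7] [[7.8, -4.0], [7.5, -4.6], [7.1, -5.3], [6.5, -5.9], [6.0, -6.4], [5.5, -6.9], [4.8, -7.4], [4.2, -7.8]]
[647.8   9. ] [[3.4, -8.1], [2.8, -8.4], [2.0, -8.5], [1.2, -8.8], [0.5, -8.8], [-0.3, -8.8], [-1.0, -8.7], [-1.9, -8.6]]
[608.9 -48.1] [[-2.5, -8.5], [-3.3, -8.2], [-4.0, -7.8], [-4.6, -7.5], [-5.3, -7.1], [-5.9, -6.5], [-6.4, -6.0], [-6.9, -5.5]]
[542.3 -66.7] [[-7.4, -4.8], [-7.8, -4.2], [-8.1, -3.4], [-8.4, -2.8], [-8.5, -2.0], [-8.8, -1.2], [-8.8, -0.5], [-8.8, 0.3]]
[479.4 -38.2] [[-8.7, 1.0], [-8.6, 1.9], [-8.5, 2.5], [-8.2, 3.3], [-7.8, 4.0], [-7.5, 4.6], [-7.1, 5.3], [-6.5, 5.9]]
```

Contact is about 3 N, as expected. Starting the lap.

Request:
{"api": "servo_tool", "payload": {
  "deltas": [
    {"dx": -6.0,"dy": 6.4,"dz": 0,"rx": 0,"ry": 0,"rz": 0,"fingers": 1},
    {"dx": -5.5,"dy": 6.9,"dz": 0,"rx": 0,"ry": 0,"rz": 0,"fingers": 1},
    {"dx": -4.8,"dy": 7.4,"dz": 0,"rx": 0,"ry": 0,"rz": 0,"fingers": 1},
    {"dx": -4.2,"dy": 7.8,"dz": 0,"rx": 0,"ry": 0,"rz": 0,"fingers": 1},
    {"dx": -3.4,"dy": 8.1,"dz": 0,"rx": 0,"ry": 0,"rz": 0,"fingers": 1},
    {"dx": -2.8,"dy": 8.4,"dz": 0,"rx": 0,"ry": 0,"rz": 0,"fingers": 1},
    {"dx": -2.0,"dy": 8.5,"dz": 0,"rx": 0,"ry": 0,"rz": 0,"fingers": 1},
    {"dx": -1.2,"dy": 8.8,"dz": 0,"rx": 0,"ry": 0,"rz": 0,"fingers": 1}
  ]
}}

```text
clock: 5.3
tcp_pos: [0.4489, 0.0255, 0.1239]
orientation: [-0.0, 0.214, 0.977, -0.0]
wrist_force: [-0.0, -2.5, 3.7]
finger_gap: -0.0003
```

Run:
```python
from h import *
c=read_camera("top"); a=cv2.imread("pics/top0.png"); b=c["img"][:,:,::-1]
p,q=[cv2.cvtColor(np.ascontiguousarray(i),cv2.COLOR_BGR2GRAY) for i in(a,b)]
t=p[228:258,308:338]; r=cv2.matchTemplate(q[215:271,295:351],t,cv2.TM_CCOEFF_NORMED)
print(cv2.minMaxLoc(r)[1::2],"expect 13,13"); s=env.get_state(); print(s["clock"],s["tcp_pos"],s["wrist_force"])
cv2.imwrite("pics/c.png",cv2.resize(b[150:340,220:480],(780,570),interpolation=cv2.INTER_CUBIC))
```

```text
(0.999407947063446, (13, 13)) expect 13,13
5.35 [0.44864942 0.02649795 0.12383383] [0.10701124 0.72424203 4.54816246]
```

View pics/c.png

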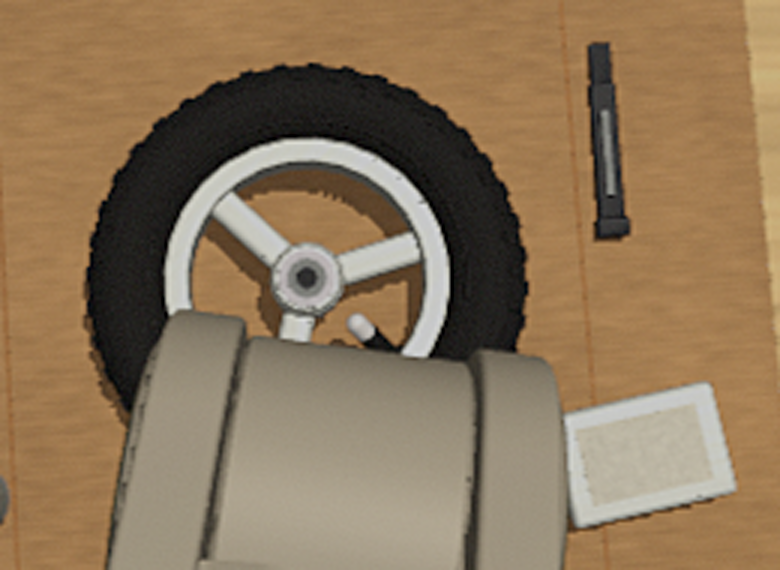

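The picture shows the wheel unmoved (hub and valve at the same pixels, around (305,277) and (370,330) in the crop) and the tin and lever unmoved. Continuing.

Request:
{"api": "servo_tool", "payload": {
  "deltas": [
    {"dx": -0.5,"dy": 8.0,"dz": 0.2,"rx": 0,"ry": 0,"rz": 0,"fingers": 1},
    {"dx": 0.3,"dy": 8.8,"dz": 0,"rx": 0,"ry": 0,"rz": 0,"fingers": 1},
    {"dx": 1.0,"dy": 8.7,"dz": 0,"rx": 0,"ry": 0,"rz": 0,"fingers": 1},
    {"dx": 1.9,"dy": 8.6,"dz": 0,"rx": 0,"ry": 0,"rz": 0,"fingers": 1},
    {"dx": 2.5,"dy": 8.5,"dz": 0,"rx": 0,"ry": 0,"rz": 0,"fingers": 1},
    {"dx": 3.3,"dy": 8.2,"dz": 0,"rx": 0,"ry": 0,"rz": 0,"fingers": 1},
    {"dx": 4.0,"dy": 7.8,"dz": 0,"rx": 0,"ry": 0,"rz": 0,"fingers": 1},
    {"dx": 4.6,"dy": 7.5,"dz": 0,"rx": 0,"ry": 0,"rz": 0,"fingers": 1}
  ]
}}

```text
clock: 6.15
tcp_pos: [0.4664, 0.0916, 0.124]
orientation: [-0.0, 0.214, 0.977, 0.0]
wrist_force: [-1.6, -2.3, 2.8]
finger_gap: -0.0001
```

Request:
{"api": "servo_tool", "payload": {
  "deltas": [
    {"dx": 5.3,"dy": 7.1,"dz": 0,"rx": 0,"ry": 0,"rz": 0,"fingers": 1},
    {"dx": 5.9,"dy": 6.5,"dz": 0,"rx": 0,"ry": 0,"rz": 0,"fingers": 1},
    {"dx": 6.4,"dy": 6.0,"dz": 0,"rx": 0,"ry": 0,"rz": 0,"fingers": 1},
    {"dx": 6.9,"dy": 5.5,"dz": 0,"rx": 0,"ry": 0,"rz": 0,"fingers": 1},
    {"dx": 7.4,"dy": 4.8,"dz": 0,"rx": 0,"ry": 0,"rz": 0,"fingers": 1},
    {"dx": 7.8,"dy": 4.2,"dz": 0,"rx": 0,"ry": 0,"rz": 0,"fingers": 1},
    {"dx": 8.1,"dy": 3.4,"dz": 0,"rx": 0,"ry": 0,"rz": 0,"fingers": 1},
    {"dx": 8.4,"dy": 2.8,"dz": 0,"rx": 0,"ry": 0,"rz": 0,"fingers": 1}
  ]
}}

```text
clock: 6.95
tcp_pos: [0.5231, 0.1315, 0.1241]
orientation: [-0.0, 0.214, 0.977, 0.0]
wrist_force: [-1.6, -1.3, 3.1]
finger_gap: -0.0004
```

Tracking is within 1 mm and the force is steady at about 3 N.

Request:
{"api": "servo_tool", "payload": {
  "deltas": [
    {"dx": 8.5,"dy": 2.0,"dz": 0,"rx": 0,"ry": 0,"rz": 0,"fingers": 1},
    {"dx": 8.8,"dy": 1.2,"dz": 0,"rx": 0,"ry": 0,"rz": 0,"fingers": 1},
    {"dx": 8.8,"dy": 0.5,"dz": 0,"rx": 0,"ry": 0,"rz": 0,"fingers": 1},
    {"dx": 8.8,"dy": -0.3,"dz": 0,"rx": 0,"ry": 0,"rz": 0,"fingers": 1},
    {"dx": 8.7,"dy": -1.0,"dz": 0,"rx": 0,"ry": 0,"rz": 0,"fingers": 1},
    {"dx": 8.6,"dy": -1.9,"dz": 0,"rx": 0,"ry": 0,"rz": 0,"fingers": 1},
    {"dx": 8.5,"dy": -2.5,"dz": 0,"rx": 0,"ry": 0,"rz": 0,"fingers": 1},
    {"dx": 8.2,"dy": -3.3,"dz": 0,"rx": 0,"ry": 0,"rz": 0,"fingers": 1}
  ]
}}

```text
clock: 7.75
tcp_pos: [0.5922, 0.1257, 0.1242]
orientation: [0.0, 0.214, 0.977, 0.0]
wrist_force: [-1.9, 0.8, 2.6]
finger_gap: -0.0005
```

Request:
{"api": "servo_tool", "payload": {
  "deltas": [
    {"dx": 7.8,"dy": -4.0,"dz": 0,"rx": 0,"ry": 0,"rz": 0,"fingers": 1},
    {"dx": 7.5,"dy": -4.6,"dz": 0,"rx": 0,"ry": 0,"rz": 0,"fingers": 1},
    {"dx": 7.1,"dy": -5.3,"dz": 0,"rx": 0,"ry": 0,"rz": 0,"fingers": 1},
    {"dx": 6.5,"dy": -5.9,"dz": 0,"rx": 0,"ry": 0,"rz": 0,"fingers": 1},
    {"dx": 6.0,"dy": -6.4,"dz": 0,"rx": 0,"ry": 0,"rz": 0,"fingers": 1},
    {"dx": 5.5,"dy": -6.9,"dz": 0,"rx": 0,"ry": 0,"rz": 0,"fingers": 1},
    {"dx": 4.8,"dy": -7.4,"dz": 0,"rx": 0,"ry": 0,"rz": 0,"fingers": 1},
    {"dx": 4.2,"dy": -7.8,"dz": 0,"rx": 0,"ry": 0,"rz": 0,"fingers": 1}
  ]
}}

```text
clock: 8.55
tcp_pos: [0.6414, 0.077, 0.1242]
orientation: [0.0, 0.214, 0.977, 0.0]
wrist_force: [-1.4, 2.0, 3.2]
finger_gap: -0.0
```

Run:
```python
from h import *
c=read_camera("top"); q=c["img"][:,:,::-1].copy(); cv2.imwrite("pics/d.png",cv2.resize(q[150:340,180:480],(780,494),interpolation=cv2.INTER_CUBIC))
s=env.get_state(); print(s["clock"],s["tcp_pos"],s["wrist_force"])
```

```text
8.6 [0.64203361 0.07568529 0.12423051] [0.14288122 0.34694922 3.03781423]
```

View pics/d.png

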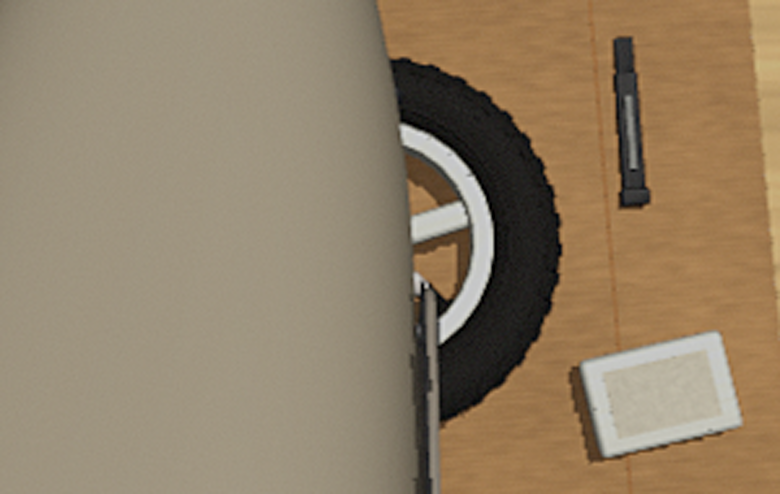

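The visible part of the wheel is where it was: right-hand edge at crop x≈562, spoke end at (465,213), as in the first picture. Continuing.

Request:
{"api": "servo_tool", "payload": {
  "deltas": [
    {"dx": 3.4,"dy": -8.1,"dz": 0,"rx": 0,"ry": 0,"rz": 0,"fingers": 1},
    {"dx": 2.8,"dy": -8.4,"dz": 0,"rx": 0,"ry": 0,"rz": 0,"fingers": 1},
    {"dx": 2.0,"dy": -8.5,"dz": 0,"rx": 0,"ry": 0,"rz": 0,"fingers": 1},
    {"dx": 1.2,"dy": -8.8,"dz": 0,"rx": 0,"ry": 0,"rz": 0,"fingers": 1},
    {"dx": 0.5,"dy": -8.8,"dz": 0,"rx": 0,"ry": 0,"rz": 0,"fingers": 1},
    {"dx": -0.3,"dy": -8.8,"dz": 0,"rx": 0,"ry": 0,"rz": 0,"fingers": 1},
    {"dx": -1.0,"dy": -8.7,"dz": 0,"rx": 0,"ry": 0,"rz": 0,"fingers": 1},
    {"dx": -1.9,"dy": -8.6,"dz": 0,"rx": 0,"ry": 0,"rz": 0,"fingers": 1}
  ]
}}

```text
clock: 9.4
tcp_pos: [0.6476, 0.0081, 0.1242]
orientation: [0.0, 0.214, 0.977, 0.0]
wrist_force: [0.1, 2.4, 3.5]
finger_gap: 0.0
```

Request:
{"api": "servo_tool", "payload": {
  "deltas": [
    {"dx": -2.5,"dy": -8.5,"dz": 0,"rx": 0,"ry": 0,"rz": 0,"fingers": 1},
    {"dx": -3.3,"dy": -8.2,"dz": 0,"rx": 0,"ry": 0,"rz": 0,"fingers": 1},
    {"dx": -4.0,"dy": -7.8,"dz": 0,"rx": 0,"ry": 0,"rz": 0,"fingers": 1},
    {"dx": -4.6,"dy": -7.5,"dz": 0,"rx": 0,"ry": 0,"rz": 0,"fingers": 1},
    {"dx": -5.3,"dy": -7.1,"dz": 0,"rx": 0,"ry": 0,"rz": 0,"fingers": 1},
    {"dx": -5.9,"dy": -6.5,"dz": 0,"rx": 0,"ry": 0,"rz": 0,"fingers": 1},
    {"dx": -6.4,"dy": -6.0,"dz": 0,"rx": 0,"ry": 0,"rz": 0,"fingers": 1},
    {"dx": -6.9,"dy": -5.5,"dz": 0,"rx": 0,"ry": 0,"rz": 0,"fingers": 1}
  ]
}}

```text
clock: 10.2
tcp_pos: [0.6082, -0.0488, 0.1242]
orientation: [0.0, 0.214, 0.977, -0.0]
wrist_force: [0.8, 1.0, 3.0]
finger_gap: -0.0002
```

Request:
{"api": "servo_tool", "payload": {
  "deltas": [
    {"dx": -7.4,"dy": -4.8,"dz": 0,"rx": 0,"ry": 0,"rz": 0,"fingers": 1},
    {"dx": -7.8,"dy": -4.2,"dz": 0,"rx": 0,"ry": 0,"rz": 0,"fingers": 1},
    {"dx": -8.1,"dy": -3.4,"dz": 0,"rx": 0,"ry": 0,"rz": 0,"fingers": 1},
    {"dx": -8.4,"dy": -2.8,"dz": 0,"rx": 0,"ry": 0,"rz": 0,"fingers": 1},
    {"dx": -8.5,"dy": -2.0,"dz": 0,"rx": 0,"ry": 0,"rz": 0,"fingers": 1},
    {"dx": -8.8,"dy": -1.2,"dz": 0,"rx": 0,"ry": 0,"rz": 0,"fingers": 1},
    {"dx": -8.8,"dy": -0.5,"dz": 0,"rx": 0,"ry": 0,"rz": 0,"fingers": 1},
    {"dx": -8.8,"dy": 0.3,"dz": 0,"rx": 0,"ry": 0,"rz": 0,"fingers": 1}
  ]
}}

```text
clock: 11.0
tcp_pos: [0.5414, -0.0669, 0.1242]
orientation: [0.0, 0.214, 0.977, -0.0]
wrist_force: [1.6, 0.3, 3.0]
finger_gap: 0.0003
```

Request:
{"api": "servo_tool", "payload": {
  "deltas": [
    {"dx": -8.7,"dy": 1.0,"dz": 0,"rx": 0,"ry": 0,"rz": 0,"fingers": 1},
    {"dx": -8.6,"dy": 1.9,"dz": 0,"rx": 0,"ry": 0,"rz": 0,"fingers": 1},
    {"dx": -8.5,"dy": 2.5,"dz": 0,"rx": 0,"ry": 0,"rz": 0,"fingers": 1},
    {"dx": -8.2,"dy": 3.3,"dz": 0,"rx": 0,"ry": 0,"rz": 0,"fingers": 1},
    {"dx": -7.8,"dy": 4.0,"dz": 0,"rx": 0,"ry": 0,"rz": 0,"fingers": 1},
    {"dx": -7.5,"dy": 4.6,"dz": 0,"rx": 0,"ry": 0,"rz": 0,"fingers": 1},
    {"dx": -7.1,"dy": 5.3,"dz": 0,"rx": 0,"ry": 0,"rz": 0,"fingers": 1},
    {"dx": -6.5,"dy": 5.9,"dz": 0,"rx": 0,"ry": 0,"rz": 0,"fingers": 1}
  ]
}}

```text
clock: 11.8
tcp_pos: [0.4784, -0.0379, 0.1241]
orientation: [-0.0, 0.214, 0.977, -0.0]
wrist_force: [1.7, -2.0, 3.1]
finger_gap: -0.0003
```

Request:
{"api": "servo_tool", "payload": {
  "deltas": [
    {"dx": 0,"dy": 0,"dz": 0,"rx": 0,"ry": 0,"rz": 0,"fingers": 1},
    {"dx": 0,"dy": 0,"dz": 0,"rx": 0,"ry": 0,"rz": 0,"fingers": 1}
  ]
}}

```text
clock: 12.0
tcp_pos: [0.4776, -0.0373, 0.1236]
orientation: [-0.002, 0.213, 0.977, 0.001]
wrist_force: [-2.9, 3.0, 3.6]
finger_gap: -0.0002
```

Back at the valve with about 3.5 N of contact. Lift clear.

Request:
{"api": "servo_tool", "payload": {
  "deltas": [
    {"dx": 0,"dy": 0,"dz": 5,"rx": 0,"ry": 0,"rz": 0,"fingers": 1},
    {"dx": 0,"dy": 0,"dz": 15,"rx": 0,"ry": 0,"rz": 0,"fingers": 1},
    {"dx": 0,"dy": 0,"dz": 40,"rx": 0,"ry": 0,"rz": 0,"fingers": 1},
    {"dx": 0,"dy": 0,"dz": 40,"rx": 0,"ry": 0,"rz": 0,"fingers": 1},
    {"dx": 0,"dy": 0,"dz": 40,"rx": 0,"ry": 0,"rz": 0,"fingers": 1},
    {"dx": -20,"dy": -20,"dz": 20,"rx": 0,"ry": 0,"rz": 0,"fingers": 1},
    {"dx": 0,"dy": 0,"dz": 0,"rx": 0,"ry": 0,"rz": 0,"fingers": 1},
    {"dx": 0,"dy": 0,"dz": 0,"rx": 0,"ry": 0,"rz": 0,"fingers": 1}
  ]
}}

```text
clock: 12.8
tcp_pos: [0.4593, -0.0588, 0.2843]
orientation: [0.0, 0.214, 0.977, 0.0]
wrist_force: [0.4, -0.3, 0.4]
finger_gap: -0.0001
```

Run:
```python
from h import *
for n,(y,x) in {"top":(150,180),"side":(190,140)}.items():
    c=read_camera(n); b=c["img"][:,:,::-1]
    a=cv2.imread(f"pics/{n}0.png")
    for t in("wheel","tin","lever","spanner","oil"):
        r=cut_out(t,n); print(n,t,r and (round(r[0]["confidence"],2),r[0]["extent"]))
    if n=="side": cv2.imwrite("pics/e.png",cv2.resize(b[190:400,140:420],(780,585),interpolation=cv2.INTER_CUBIC))
s=env.get_state(); print(s["clock"],s["tcp_pos"],s["wrist_force"])
```

```text
top wheel []
top tin []
top lever (0.75, [419.0, 164.3, 427.2, 232.0])
top spanner (0.97, [194.5, 166.6, 215.2, 260.9])
top oil (0.59, [187.8, 306.1, 227.1, 332.5])
side wheel (0.6, [222.2, 210.3, 386.1, 320.3])
side tin (0.66, [373.3, 199.1, 409.5, 239.0])
side lever (0.55, [263.7, 203.7, 319.6, 215.1])
side spanner (0.87, [152.3, 334.7, 278.3, 377.5])
side oil (0.79, [336.6, 301.8, 371.2, 391.1])
13.4 [ 0.45914847 -0.05819617  0.2839698 ] [ 0.6630163   0.08642857 -0.33957928]
```

View pics/e.png

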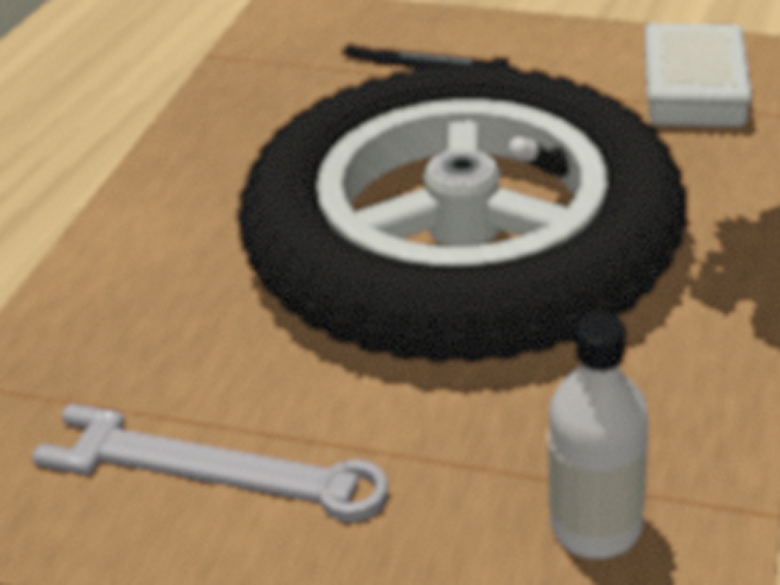

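The side view matches the first picture: hub at (462,165), valve cap at (523,148), and everything else where it was.

```bash
python3 -c "
from workcell import job; print(job.hand_in())"
```

```text
the job is handed in; nothing more can be done
None
```

The shut fingertips went once clockwise round the ridge of the tyre, from the valve back to the valve, then lifted clear, and I handed the job in at about 13.4 s. No verdict was reported.

- **Force:** the readings I took during the lap, mostly at 40° intervals, showed about 2.6 to 4.5 N of upward force and up to about 3 N of sideways drag. That was well under the 20 N limit.
- **Position:** the fingers stayed within about 2.5 mm of the planned 101 mm circle, usually within 1 mm.
- **Final check:** the last side picture shows the wheel, valve, spanner, lever, tin and bottle where they were at the start. In the last top picture, the network found the lever, spanner and bottle within about 4 px of their starting places. It reported neither the wheel nor the tin there, probably because the arm hid them, so those two rest on the side view.

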